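# Slide the cage label plate out over the wash tray

### The arm

A 7-joint arm with a two-finger parallel gripper is mounted at the origin on the work surface. World frame = base frame: x ahead of the robot, y to its left, z up, the work surface at z = 0. Lengths are in m, angles in rad, forces in N, time in s.
With the tool pointing down it reaches from about 0.425 to 0.875 m from the base axis. Payload 8.4 kg.
Tool frame: the origin (TCP) lies at the very end of the fingers, on their centre line; the grasp point (between the pads) lies 19 mm behind it; z points along the fingers, y is the direction in which the jaws open and shut (so a half turn about z gives the same grasp; the last joint's range is limited). The gripper opens to 85 mm and grips with 20 to 120 N. Pads are 22 mm wide; open, the fingers measure 114 mm over their backs; the gripper's body (76 mm by 85 mm) begins 54 mm behind the grasp point. The pads swing forward as they close: fully open they stand 13 mm farther back than shut.
Start: joints at [-1.259, 0.333, 0.04, 1.465, -0.013, 1.343, -0.059], TCP at [0.26, 0.596, 0.231] pointing down, gripper open.
Joint ranges: [-2.58, 2.58], [-0.38, 2.09], [-1.3, 1.39], [0.25, 2.4], [-1.5, 4.64], [0.08, 2.09], [-2.65, 2.65]. Speed limits (rad/s): [2.22, 2.22, 2.79, 2.79, 3.14, 3.14, 3.14].

### API

Orientations are given as a rotation vector (axis times angle).
In Python, from cell import status, imaging, ticket gives the robot as it stands.
- The arm moves only by the shell command python3 -m pendant 'ROWS' [FORCE]. ROWS is a JSON object of lists of equal length, an entry for each row: "dr": the turn, a rotation vector about the tool's x, y, z in rad, a list of three; "offset": the shift along the tool's x, y, z in m, a list of three; "gripper": the opening, from 0 (shut) to 1 (fully open). In form: {"dr": [[wx, wy, wz], ...], "offset": [[x, y, z], ...], "gripper": [gripper, ...]}. A call has 1 to 5 rows; each row is the pose to reach, as a shift and turn from the pose measured when the call began, along the tool's axes at that moment; what a row does not reach only later rows make up. A row lasts 1/10 s, in which the tool goes at most 50 mm and 8.59 degrees, less where a joint would pass 70% of its speed; a pose out of reach is approached as far as the arm can. A call with a gripper value outside its range is refused whole. The fingers move at their own pace and stop on an object; FORCE is the grip in N (left out, the last holds). Time passes only in rows, so rows that repeat a pose let the fingers close. It gives the time, the measured TCP pose, the force and the opening at its end, in the units of the state.
- status.get_obs(): the state, without advancing time (a new reading comes with each control period).
- imaging.read_camera(name): name is "side" or "top" or "wrist"; returns (picture, depth): 420x560x3 uint8, red, green, blue; 420x560 float32, m along the optical axis (not along the pixel's ray), 0 where there is no reading.
- imaging.camera_params(name): a dict with "fov_y" (degrees; the focal length in pixels is half the picture's height over the tangent of half this angle, whatever the lens; pixels are square), "cx", "cy" (the principal point, pixels), "view" (4x4, takes a point from world to camera coordinates); the wrist camera has in their place "hand_eye" (4x4, takes a point from camera to tool coordinates, whose origin is the TCP and whose axes are the flange's). Camera axes: x right, y down, z forward; pixel columns grow to the right and rows downward; lengths in m; the calibration is good to about 2 mm. A picture is of the moment at which its call begins: read the wrist's pose just before it. camera_params takes no time and is no camera call.
- ticket.sign_off(): hands the job in, once; it reports no verdict.
The state is a dict: "time": time; "qpos": joint angles; "qd": joint speeds; "joint_torque": joint torques, N m; "ee_pos": TCP position; "tcp_rot": TCP orientation; "contact_force": force on the tool from outside, world axes, zero at the start; "wrist_torque": the same for the moment, N m; "gripper_width": finger opening in m.
Only numpy, scipy, OpenCV 4.12 (cv2) and the standard library are available. Lean on these libraries where they do the work, as an engineer would, in place of code of your own. Each camera call takes 0.05 s, during which the arm holds its last target.

### The job

The yellow cage label plate lies flat on the ledge, where its edge is hard to get at. With the fingertips, push it along the ledge until about a third of its length sticks out past the end where the blue wash tray stands, so that its edge can be taken from there later; leave it flat on the ledge and lying straight along it. Only push it: do not pick it up or let it drop, and leave the tray, the bowl, the bottle and the pot where they are.

Things in the scene. Friction and masses are not known exactly. Their poses are not given: they have to be found in the camera images.
- ledge: fixed ledge, white board on a red steel frame. Origin on the bench under the middle of its flat top; x across it, away from the robot, y along it, z up. Flat top 60 mm up, 340 mm long (y -170 to 170), 140 mm deep (x -70 to 70). A red upstand, 10 mm thick, 14 mm above the flat top, runs along the far side (x 70 to 80); near side and both ends are open. Place and yaw vary
- ledge_left_end (a point): middle of the top edge of the ledge's left end (+170 mm along the ledge's y axis), at the height of the flat top
- ledge_right_end (a point): middle of the top edge of the ledge's right end (-170 mm along the ledge's y axis), at the height of the flat top
- label_plate: loose thin stiff metal plate, yellow with a blank white panel, 130 mm long (its y axis, roughly along the ledge), 90 mm wide (its x axis), 6 mm thick, 0.13 to 0.25 kg. Origin at the centre of its underside. It starts flat near the middle of the ledge, a little askew, with at least 60 mm of free ledge beyond each end, and slides with ordinary friction
- wash_tray: loose blue open tray, 130 x 120 mm, 34 mm high, on the bench just beyond one end of the ledge, left or right by chance: the plate must stick out over this end. Origin at the centre of its underside
- steel_bowl: loose round steel bowl, 116 mm across, 36 mm high, on the bench beyond the other end of the ledge. Origin at the centre of its underside. To be left alone
- amber_bottle: loose amber bottle, 48 mm across, 95 mm high, standing on the bench on the far side of the ledge. Origin at the centre of its underside. To be left alone
- wipe_pot: loose white pot with a green lid, 68 mm across, 80 mm high, standing on the bench on the far side of the ledge. Origin at the centre of its underside. To be left alone
Things that resemble listed ones, but are neither listed nor needed, are in the scene too. There is more than one size of the label_plate; the job needs the smallest. Several things have the shape of the wash_tray; the one meant has the colours described above.

How it is judged:
By the outcome, as a careful person would: the job done as asked, in the order asked, and still so for the second after the job is handed in, with the robot touching nothing.
It also fails if it takes over 40 s, if anything falls off the work surface, if the arm or the gripper's body presses on something with over 40 N, if the wrist force passes 120 N, or if a joint passes its speed limit or range.

## Working session

There is one attempt and no reset: what is moved stays moved. The work goes in short steps, Python scripts to look and compute and a shell command to move; the robot and the scene stay as the last step left them, time stands still between calls to the robot, and variables do not carry over. Pictures are saved under pics/ and viewed, and the job is handed in when it is done.

```bash
mkdir -p pics; ls; python3 - <<'E'
from cell import status, imaging
import cv2
o=status.get_obs(); print(o)
import numpy as np
for n in ("side","top"):
    p,d=imaging.read_camera(n); cv2.imwrite(f"pics/{n}0.png",p[:,:,::-1]); np.save(f"pics/{n}0.npy",d)
    print(imaging.camera_params(n))
E
```

```text
pics
{'time': 0.0, 'qpos': array([-1.25917121,  0.3339151 ,  0.03986015,  1.46624696, -0.01341468,
        1.34327068, -0.05850583]), 'qd': array([-0.00025779,  0.00081727, -0.00062324, -0.0019896 , -0.00162625,
        0.00103263, -0.00080799]), 'joint_torque': array([-3.57814361e-05, -6.58575153e+01,  1.36558123e+00, -4.05570316e+01,
        1.68294366e-02,  1.26305249e-02, -9.02987551e-06]), 'ee_pos': array([0.25942666, 0.59551032, 0.23043023]), 'tcp_rot': array([-6.40766364e-01, -3.07531275e+00,  2.44521496e-03]), 'contact_force': array([-0.83425489,  0.05735957, -0.09653399]), 'wrist_torque': array([-0.05851357,  0.03502831,  0.02398413]), 'gripper_width': 0.08524229376610981}
{'fov_y': 42.98688477287495, 'cx': 276.4201507504657, 'cy': 207.34136165595874, 'view': array([[ 7.92440513e-01, -6.09948384e-01,  1.00126990e-03,
        -4.59257212e-01],
       [-4.08163893e-01, -5.31501988e-01, -7.42231684e-01,
         2.74339691e-01],
       [ 4.53255193e-01,  5.87765775e-01, -6.70142615e-01,
         1.10524753e+00],
       [ 0.00000000e+00,  0.00000000e+00,  0.00000000e+00,
         1.00000000e+00]])}
{'fov_y': 47.06122718274424, 'cx': 283.3811653637065, 'cy': 214.18987400586315, 'view': array([[-0.00542009, -0.99983897,  0.01710698, -0.01073107],
       [-0.99882219,  0.00458813, -0.0483031 ,  0.54231172],
       [ 0.04821683, -0.01734864, -0.99868622,  1.21823317],
       [ 0.        ,  0.        ,  0.        ,  1.        ]])}
```

View pics/top0.png

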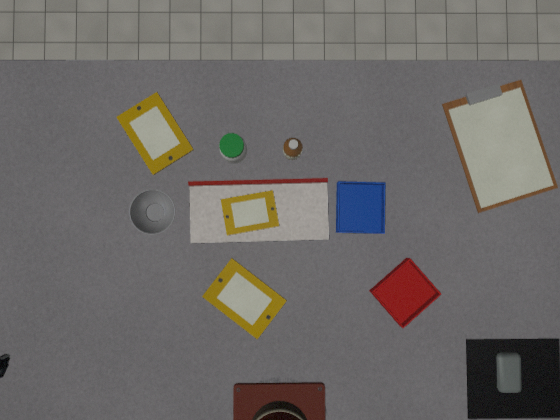

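View pics/side0.png

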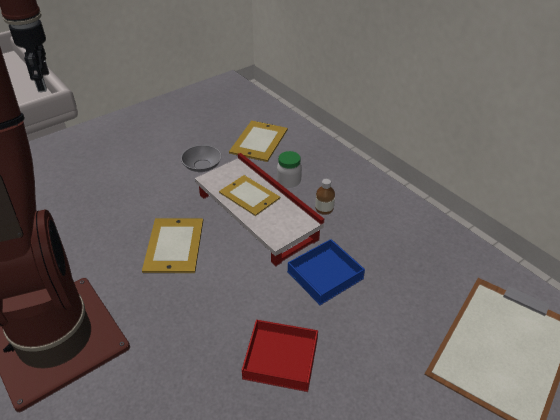

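The top view shows three yellow plates: on the ledge (250,212), a larger one at (155,133), and another larger one at (245,298). The blue tray is at (361,207), beyond the ledge's right end, and the red decoy tray is at (405,292). The bowl is at (152,212), the pot at (232,147) and the bottle at (293,147). By the description I want the plate on the ledge and the blue tray. Next I'll take measurements and a close crop.

```bash
cat > h.py <<'E'
import numpy as np, cv2
from cell import status, imaging
def ray2plane(n,uv,z):
    c=imaging.camera_params(n); f=210/np.tan(np.radians(c["fov_y"]/2)); V=c["view"]; R=V[:3,:3]; t=V[:3,3]
    uv=np.atleast_2d(uv).astype(float); d=np.c_[(uv[:,0]-c["cx"])/f,(uv[:,1]-c["cy"])/f,np.ones(len(uv))]@R
    o=-R.T@t
    return o+d*((z-o[2])/d[:,2])[:,None]
def rect(n,mask,z):
    cs,_=cv2.findContours(mask.astype(np.uint8),cv2.RETR_EXTERNAL,cv2.CHAIN_APPROX_NONE)
    c=max(cs,key=cv2.contourArea)[:,0,:]
    P=ray2plane(n,c,z)[:,:2]
    return cv2.minAreaRect((P*1000).astype(np.float32)),P
def yellow(p):
    h=cv2.cvtColor(p,cv2.COLOR_RGB2HSV); return (h[...,0]>15)&(h[...,0]<35)&(h[...,1]>130)&(h[...,2]>80)
def measure(n,p,tag=""):
    h=cv2.cvtColor(p,cv2.COLOR_RGB2HSV)
    y=yellow(p); num,lab,st,ce=cv2.connectedComponentsWithStats(y.astype(np.uint8))
    for i in range(1,num):
        if st[i,4]>100:
            r,_=rect(n,lab==i,.006); print("yellow px",ce[i].round(),"bench z",np.round(r[1]),np.round(r[0]))
            r,_=rect(n,lab==i,.066); print("   ledge z",np.round(r[1],1),np.round(r[0],1),round(r[2],2))
            print(cv2.boxPoints(r).round(0).tolist())
E
python3 - <<'E'
from h import *
for n in("top","side"):
    p=cv2.imread(f"pics/{n}0.png")[:,:,::-1].copy(); print(n); measure(n,p)
p=cv2.imread("pics/top0.png"); cv2.imwrite("pics/crop0.png",cv2.resize(p[165:255,180:400],None,fx=3.5,fy=3.5,interpolation=cv2.INTER_CUBIC))
rgb=p[:,:,::-1].copy()
h=cv2.cvtColor(rgb,cv2.COLOR_RGB2HSV)
roi=np.zeros(p.shape[:2],bool); roi[170:250,182:334]=1
m=(roi&(h[...,1]<40)&(h[...,2]>140))|(roi&yellow(rgb))
r,P=rect("top",m,.06); print("board",r,cv2.boxPoints(r).tolist())
b=(h[...,0]>100)&(h[...,0]<130)&(h[...,1]>150); r,P=rect("top",b,.034); print("tray",r, cv2.boxPoints(r).tolist())
red=roi&((h[...,0]<8)|(h[...,0]>172))&(h[...,1]>120); r,P=rect("top",red,.074); print("upstand",r,cv2.boxPoints(r).tolist())
for z in(.06,.0):print(ray2plane("top",[[190,243],[329,239],[328,180],[189,183]],z).round(3).tolist())
d=np.load("pics/top0.npy");print(d[230,200],d[212,250],d[300,150])
E
```

```text
top
yellow px [155. 133.] bench z [179. 122.] [754. 318.]
   ledge z [170.  116.5] [741.  302.7] 32.25
[[638.0, 307.0], [700.0, 208.0], [844.0, 299.0], [782.0, 397.0]]
yellow px [249. 212.] bench z [ 92. 135.] [548.  73.]
   ledge z [ 87.5 128.4] [544.9  70.2] 9.83
[[491.0, 126.0], [513.0, -1.0], [599.0, 14.0], [577.0, 141.0]]
yellow px [244. 298.] bench z [177. 123.] [329.  88.]
   ledge z [168.8 116.6] [336.8  83.8] 52.17
[[239.0, 53.0], [331.0, -19.0], [435.0, 115.0], [343.0, 186.0]]
side
yellow px [258. 141.] bench z [187. 123.] [754. 318.]
   ledge z [174.6 114.9] [704.2 247.1] 32.25
[[600.0, 249.0], [661.0, 152.0], [809.0, 245.0], [747.0, 342.0]]
yellow px [249. 195.] bench z [ 97. 138.] [584. 128.]
   ledge z [ 90.8 129. ] [544.9  69.4] 9.51
[[490.0, 125.0], [511.0, -2.0], [600.0, 13.0], [579.0, 140.0]]
yellow px [173. 248.] bench z [180. 123.] [329.  86.]
   ledge z [168.1 115.1] [306.   30.9] 52.1
[[209.0, -0.0], [300.0, -71.0], [403.0, 62.0], [312.0, 133.0]]
board ((544.5028076171875, 47.659088134765625), (138.620361328125, 338.4560852050781), 1.2728697061538696) [[471.4505
[... 207 characters left out ...]
1.1151123046875, 126.83130645751953), 89.10977172851562) [[494.4388122558594, -265.8955078125], [621.2548217773438, -267.8660583496094], [623.136474609375, -146.76556396484375], [496.32049560546875, -144.79501342773438]]
upstand ((619.767822265625, 49.64177703857422), (9.748234748840332, 338.1534423828125), 1.335253119468689) [[610.9551391601562, 218.55899047851562], [618.8348999023438, -119.50260925292969], [628.5805053710938, -119.27543640136719], [620.7007446289062, 218.78616333007812]]
[[0.471, 0.216, 0.06], [0.479, -0.124, 0.06], [0.624, -0.123, 0.06], [0.618, 0.219, 0.06]]
[[0.47, 0.226, 0.0], [0.478, -0.131, 0.0], [0.631, -0.13, 0.0], [0.625, 0.229, 0.0]]
1.1795325 1.1789849 1.2336658
```

```bash
python3 -c "
from scipy.spatial.transform import Rotation as R
print(R.from_rotvec([-6.40766364e-01, -3.07531275e+00,  2.44521496e-03]).as_matrix().round(3))"
```

```text
[[-0.917  0.399 -0.001]
 [ 0.399  0.917 -0.001]
 [-0.    -0.002 -1.   ]]
```

View pics/crop0.png

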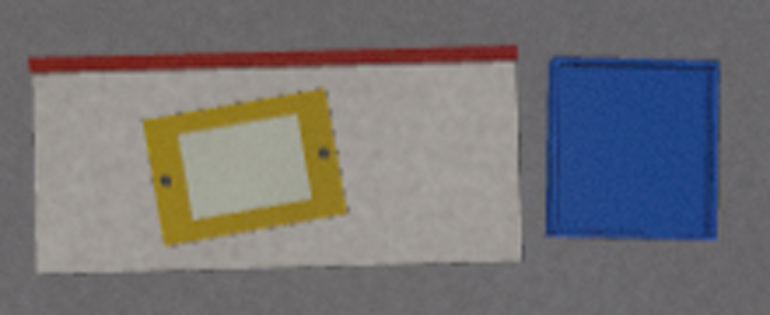

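The crop confirms the choice: the plate on the ledge measures about 128 x 89 mm and is the smallest. It is yawed about 8.5° from the ledge, which itself is yawed about 1.3°. The blue tray stands at the right end. Next I'll move over the ledge behind the plate's left edge, with the jaws across the ledge.

```bash
python3 -m pendant '{"dr":[[0,0,0.11],[0,0,0.22],[0,0,0.33],[0,0,0.44],[0,0,0.55]],"offset":[[-0.04,-0.025,0],[-0.08,-0.05,0],[-0.12,-0.075,0],[-0.16,-0.1,0],[-0.2,-0.125,0]],"gripper":[0.7,0.7,0.7,0.7,0.7]}' 30
cat >> h.py <<'E'
from scipy.spatial.transform import Rotation as R
C=np.array([.5445,.0477]); YAW=np.radians(1.29)
LX=np.array([np.cos(YAW),np.sin(YAW)]); LY=np.array([-np.sin(YAW),np.cos(YAW)])
def goto(x,y,z):
    "needed tool-frame offset and dr to reach ledge-local x,y, world z, tool x along ledge y"
    o=status.get_obs(); M=R.from_rotvec(o["tcp_rot"]).as_matrix()
    w=np.r_[C+x*LX+y*LY,z]; Mt=np.c_[np.r_[LY,0],np.r_[LX,0],[0,0,-1]]
    l=o["ee_pos"][:2]-C
    print("t",o["time"],"local",(l@LX).round(4),(l@LY).round(4),"z",o["ee_pos"][2].round(4),"F",o["contact_force"].round(2),"w",o["gripper_width"].round(4))
    print("need offset",(M.T@(w-o["ee_pos"])).round(4),"dr",R.from_matrix(M.T@Mt).as_rotvec().round(4),"q",o["qpos"].round(2))
E
python3 -c "
from h import *
goto(0,.135,.2)"
```

```text
time: 0.6
ee_pos: [0.3935, 0.3992, 0.2305]
tcp_rot: [1.458, 2.783, -0.003]
contact_force: [0.3, 0.5, 0.2]
gripper_width: 0.0594Traceback (most recent call last):
  File "<string>", line 3, in <module>
    goto(0,.135,.2)
    ~~~~^^^^^^^^^^^
  File "h.py", line 31, in goto
    print("t",o["time"],"local",(l@LX).round(4),(l@LY).round(4),"z",o["ee_pos"][2].round(4),"F",o["contact_force"].round(2),"w",o["gripper_width"].round(4))
                                                                                                                                ^^^^^^^^^^^^^^^^^^^^^^^^
AttributeError: 'float' object has no attribute 'round'
```

```bash
sed -i 's/o\["gripper_width"\].round(4)/round(o["gripper_width"],4)/' h.py; python3 -c "
from h import *
goto(0,.13,.2)"
```

```text
t 0.6 local -0.143 0.3548 z 0.2305 F [0.29 0.53 0.16] w 0.0594
need offset [-0.2664 -0.0043  0.0307] dr [-0.0013  0.0013  0.583 ] q [-1.07  0.15  0.22  1.7  -0.03  1.3  -0.24]
```

```bash
python3 -m pendant '{"dr":[[0,0,0.12],[0,0,0.24],[0,0,0.36],[0,0,0.48],[0,0,0.583]],"offset":[[-0.045,0,0],[-0.09,0,0],[-0.135,0,0.01],[-0.18,-0.002,0.02],[-0.225,-0.003,0.03]],"gripper":[0.7,0.7,0.7,0.7,0.7]}'
python3 -c "
from h import *
goto(0,.13,.08)"
```

```text
time: 1.1
ee_pos: [0.5196, 0.2107, 0.2003]
tcp_rot: [2.201, 2.241, -0.003]
contact_force: [-0.2, 0.5, -0.6]
gripper_width: 0.06
t 1.1 local -0.0212 0.1635 z 0.2003 F [-0.24  0.55 -0.55] w 0.06
need offset [-0.0332  0.0214  0.1203] dr [-0.0009  0.0014 -0.0048] q [-0.84  0.18  0.43  1.75 -0.08  1.24 -0.38]
```

```bash
python3 -m pendant '{"dr":[[0,0,-0.005],[0,0,-0.005],[0,0,-0.005],[0,0,-0.005],[0,0,-0.005]],"offset":[[-0.033,0.021,0.01],[-0.033,0.021,0.045],[-0.033,0.021,0.08],[-0.033,0.021,0.115],[-0.033,0.021,0.12]],"gripper":[0.7,0.7,0.7,0.7,0.7]}'
python3 - <<'E'
from h import *
goto(0,.13,.062)
p,d=imaging.read_camera("side"); cv2.imwrite("pics/side1.png",cv2.resize(p[130:270,160:350],None,fx=3.5,fy=3.5,interpolation=cv2.INTER_CUBIC)[:,:,::-1])
o=status.get_obs();p,d=imaging.read_camera("wrist"); cv2.imwrite("pics/wrist1.png",p[:,:,::-1])
E
```

```text
time: 1.6
ee_pos: [0.5382, 0.1767, 0.0761]
tcp_rot: [-2.195, -2.245, 0.013]
contact_force: [-0.3, -0.2, 0.0]
gripper_width: 0.0599
t 1.6 local -0.0034 0.1291 z 0.0761 F [-0.25 -0.2   0.02] w 0.0599
need offset [0.0009 0.0035 0.0141] dr [-0.0074  0.0047  0.0001] q [-0.76  0.32  0.43  1.86 -0.16  1.01 -0.24]
```

View pics/side1.png

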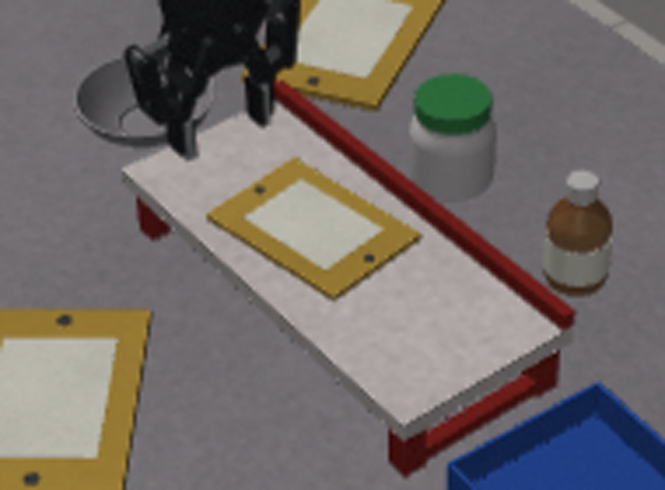

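View pics/wrist1.png

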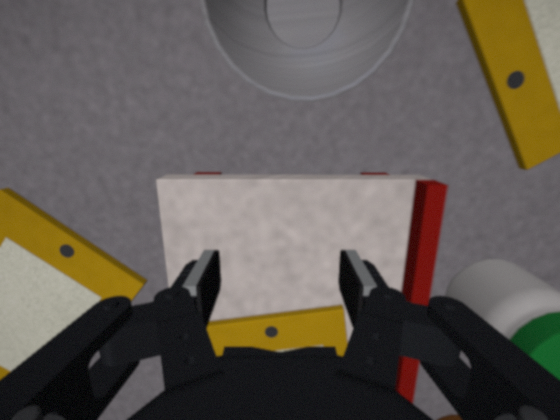

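The side crop shows both fingers over the clear board behind the plate, clear of the upstand. Next I'll descend in small steps, watching the force.

```bash
python3 -m pendant '{"dr":[[-0.007,0.005,0],[-0.007,0.005,0],[-0.007,0.005,0]],"offset":[[0.001,0.003,0.005],[0.001,0.003,0.01],[0.001,0.003,0.012]],"gripper":[0.7,0.7,0.7]}'
python3 -m pendant '{"dr":[[0,0,0],[0,0,0]],"offset":[[0,0,0.0015],[0,0,0.003]],"gripper":[0.7,0.7]}'
```

```text
time: 2.0
ee_pos: [0.5439, 0.1789, 0.0683]
tcp_rot: [2.195, 2.246, 0.009]
contact_force: [-0.2, 0.4, 0.5]
gripper_width: 0.0603
time: 2.2
ee_pos: [0.5441, 0.1791, 0.0657]
tcp_rot: [2.195, 2.246, 0.01]
contact_force: [0.1, 0.6, -0.8]
gripper_width: 0.0601
```

```bash
python3 -m pendant '{"dr":[[0,0,0],[0,0,0],[0,0,0]],"offset":[[0,0,0.0015],[0,0,0.003],[0,0,0.003]],"gripper":[0.7,0.7,0.7]}'
python3 -m pendant '{"dr":[[0,0,0],[0,0,0],[0,0,0]],"offset":[[0,0,0.0015],[0,0,0.003],[0,0,0.003]],"gripper":[0.7,0.7,0.7]}'
python3 - <<'E'
from h import *
goto(0,.13,.06)
p,d=imaging.read_camera("side"); cv2.imwrite("pics/side2.png",cv2.resize(p[130:220,180:300],None,fx=6,fy=6,interpolation=cv2.INTER_CUBIC)[:,:,::-1])
E
```

```text
time: 2.5
ee_pos: [0.5441, 0.179, 0.0625]
tcp_rot: [2.195, 2.246, 0.01]
contact_force: [-1.4, -0.3, 0.4]
gripper_width: 0.0597
time: 2.8
ee_pos: [0.5439, 0.179, 0.0593]
tcp_rot: [2.195, 2.246, 0.009]
contact_force: [-0.8, -0.6, 0.1]
gripper_width: 0.0595
t 2.8 local 0.0024 0.1312 z 0.0593 F [-0.79 -0.56  0.08] w 0.0595
need offset [-0.0012 -0.0024 -0.0007] dr [ 0.0053 -0.0031  0.0004] q [-0.76  0.34  0.43  1.87 -0.17  0.96 -0.23]
```

View pics/side2.png

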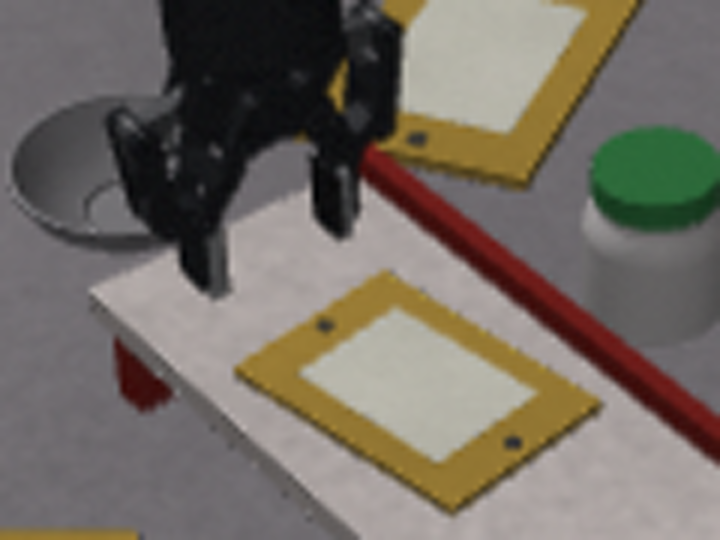

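There is no contact at TCP z = 0.059, because the open tips sit behind the TCP as described. I'll continue down gently until they touch.

```bash
python3 -m pendant '{"dr":[[0.005,-0.003,0],[0.005,-0.003,0],[0.005,-0.003,0]],"offset":[[0,-0.002,0.001],[0,-0.002,0.002],[0,-0.002,0.002]],"gripper":[0.7,0.7,0.7]}'
python3 -m pendant '{"dr":[[0,0,0],[0,0,0]],"offset":[[0,0,0.001],[0,0,0.0015]],"gripper":[0.7,0.7]}'
python3 -m pendant '{"dr":[[0,0,0],[0,0,0]],"offset":[[0,0,0.001],[0,0,0.0015]],"gripper":[0.7,0.7]}'
```

```text
time: 3.15
ee_pos: [0.5419, 0.179, 0.0572]
tcp_rot: [2.196, 2.247, 0.0]
contact_force: [0.3, -0.4, 0.4]
gripper_width: 0.0597
time: 3.35
ee_pos: [0.5418, 0.179, 0.0556]
tcp_rot: [2.196, 2.247, 0.0]
contact_force: [-0.2, 1.0, -0.1]
gripper_width: 0.0599
time: 3.55
ee_pos: [0.542, 0.179, 0.0551]
tcp_rot: [-2.196, -2.246, -0.001]
contact_force: [-7.0, -2.4, 16.6]
gripper_width: 0.0598
```

Contact is at TCP z ≈ 0.0552, so I'll lift 2 mm and push.

```bash
python3 -m pendant '{"dr":[[0,0,0],[0,0,0],[0,0,0]],"offset":[[0,0,-0.002],[0,0,-0.0023],[0,0,-0.0023]],"gripper":[0.7,0.7,0.7]}'
python3 -c "
from h import *
goto(0,-.04,.0573)"
```

```text
time: 3.85
ee_pos: [0.542, 0.179, 0.0573]
tcp_rot: [-2.196, -2.247, -0.001]
contact_force: [-0.5, 0.1, 0.9]
gripper_width: 0.0599
t 3.85 local 0.0004 0.1313 z 0.0573 F [-0.48  0.12  0.9 ] w 0.0599
need offset [-1.713e-01 -5.000e-04 -1.000e-04] dr [ 0.0001 -0.0005  0.0004] q [-0.76  0.35  0.43  1.87 -0.17  0.96 -0.23]
```

```bash
python3 -m pendant '{"dr":[[0,0,0],[0,0,0],[0,0,0],[0,0,0],[0,0,0]],"offset":[[-0.01,0,0],[-0.02,0,0],[-0.028,0,0],[-0.036,0,0],[-0.044,0,0]],"gripper":[0.7,0.7,0.7,0.7,0.7]}'
python3 -m pendant '{"dr":[[0,0,0],[0,0,0],[0,0,0],[0,0,0],[0,0,0]],"offset":[[-0.008,0,0],[-0.016,0,0],[-0.024,0,0],[-0.032,0,0],[-0.032,0,0]],"gripper":[0.7,0.7,0.7,0.7,0.7]}'
python3 - <<'E'
from h import *
goto(0,-.04,.0573)
p,d=imaging.read_camera("top"); cv2.imwrite("pics/top3.png",cv2.resize(p[165:255,180:400],None,fx=3.5,fy=3.5,interpolation=cv2.INTER_CUBIC)[:,:,::-1])
p,d=imaging.read_camera("side"); cv2.imwrite("pics/side3.png",cv2.resize(p[130:270,160:350],None,fx=3.5,fy=3.5,interpolation=cv2.INTER_CUBIC)[:,:,::-1])
E
```

```text
time: 4.35
ee_pos: [0.543, 0.1342, 0.0573]
tcp_rot: [-2.196, -2.246, -0.001]
contact_force: [0.7, 0.3, -0.3]
gripper_width: 0.06
time: 4.85
ee_pos: [0.5439, 0.1006, 0.0573]
tcp_rot: [2.198, 2.244, 0.0]
contact_force: [-0.7, -0.3, 0.4]
gripper_width: 0.0598
t 4.85 local 0.0005 0.0529 z 0.0573 F [-0.67 -0.3   0.38] w 0.0598
need offset [-0.0929 -0.0004  0.    ] dr [ 0.0003 -0.0002 -0.0017] q [-0.66  0.32  0.46  1.91 -0.17  0.95 -0.1 ]
```

View pics/top3.png

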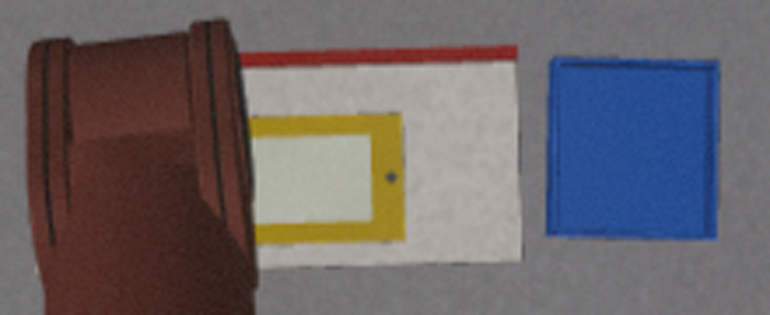

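View pics/side3.png

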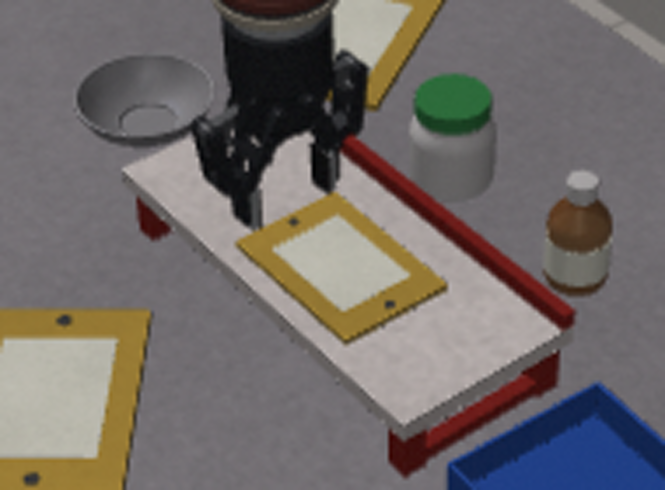

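The plate squared up against both fingers and is now nearly straight. Its right edge shows at crop px (404,178), with the ledge end at (520,165). I'll continue pushing.

```bash
python3 -m pendant '{"dr":[[0,0,0],[0,0,0],[0,0,0],[0,0,0],[0,0,0]],"offset":[[-0.008,0,0],[-0.017,0,0],[-0.026,0,0],[-0.035,0,0],[-0.044,0,0]],"gripper":[0.7,0.7,0.7,0.7,0.7]}'
python3 -c "
from h import *
goto(0,-.05,.0573)"
```

```text
time: 5.45
ee_pos: [0.5447, 0.0569, 0.0572]
tcp_rot: [-2.197, -2.245, -0.001]
contact_force: [-0.3, 0.3, -0.4]
gripper_width: 0.0596
t 5.45 local 0.0004 0.0092 z 0.0572 F [-0.32  0.27 -0.45] w 0.0596
need offset [-0.0592 -0.0003 -0.0001] dr [ 0.0001 -0.0005 -0.0009] q [-0.6   0.31  0.48  1.93 -0.18  0.95 -0.01]
```

```bash
python3 -m pendant '{"dr":[[0,0,0],[0,0,0],[0,0,0],[0,0,-0.001],[0,0,-0.001]],"offset":[[-0.009,0,0],[-0.018,0,0],[-0.027,0,0],[-0.036,0,0],[-0.045,0,0]],"gripper":[0.7,0.7,0.7,0.7,0.7]}'
cat >> h.py <<'E'
def ends(tag):
    for n in("top","side"):
        p,d=imaging.read_camera(n); cv2.imwrite(f"pics/{n}{tag}.png",cv2.resize(p[130:270,160:400] if n=="side" else p[165:255,180:400],None,fx=3.3,fy=3.3,interpolation=cv2.INTER_CUBIC)[:,:,::-1])
        y=yellow(p); num,lab,st,ce=cv2.connectedComponentsWithStats(y.astype(np.uint8))
        for i in range(1,num):
            if st[i,4]<150: continue
            r,P=rect(n,lab==i,.066); l=np.c_[(P-C)@LX,(P-C)@LY]
            if abs(np.mean(l[:,0]))<.07: print(n,"size",np.round(r[1],1),"ang-ledge",round((r[2]-np.degrees(YAW)+45)%90-45,2),"local x",l[:,0].min().round(4),l[:,0].max().round(4),"y",l[:,1].min().round(4),l[:,1].max().round(4))
E
python3 - <<'E'
from h import *
goto(0,-.07,.0573); ends(4)
E
```

```text
time: 5.95
ee_pos: [0.5457, 0.0112, 0.0572]
tcp_rot: [-2.196, -2.246, -0.001]
contact_force: [0.3, 1.2, -0.2]
gripper_width: 0.06
t 5.95 local 0.0004 -0.0365 z 0.0572 F [ 0.25  1.19 -0.16] w 0.06
need offset [-0.0335 -0.0004 -0.0001] dr [ 0.0002 -0.0006  0.0003] q [-0.53  0.31  0.5   1.93 -0.18  0.95  0.08]
top size [75.8 85.8] ang-ledge -1.59 local x -0.0528 0.0348 y -0.1753 -0.0994
side size [ 90.8 132.2] ang-ledge -0.25 local x -0.055 0.0359 y -0.1812 -0.049
```

View pics/side4.png

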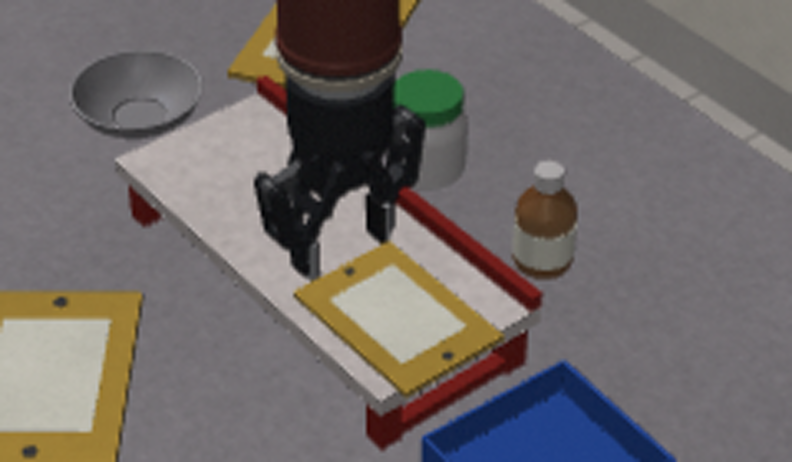

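The side view shows the plate flat with about 7 mm out past the end, both fingers on its rear edge. It needs about 36 mm more, so I'll push 33 mm and measure.

```bash
python3 -m pendant '{"dr":[[0,0,0],[0,0,0],[0,0,0],[0,0,0],[0,0,0]],"offset":[[-0.009,0,0],[-0.018,0,0],[-0.027,0,0],[-0.033,0,0],[-0.033,0,0]],"gripper":[0.7,0.7,0.7,0.7,0.7]}'
python3 - <<'E'
from h import *
goto(0,-.073,.0573); ends(5)
E
```

```text
time: 6.55
ee_pos: [0.5464, -0.0243, 0.0573]
tcp_rot: [2.2, 2.242, -0.0]
contact_force: [0.2, 0.4, 0.2]
gripper_width: 0.0598
t 6.55 local 0.0002 -0.0721 z 0.0573 F [0.18 0.42 0.16] w 0.0598
need offset [-0.0009 -0.0002  0.    ] dr [ 0.0003  0.0007 -0.0035] q [-0.48  0.31  0.52  1.93 -0.19  0.95  0.14]
top size [61.3 85.8] ang-ledge -1.59 local x -0.0538 0.0333 y -0.2124 -0.1508
side size [ 92.9 130.6] ang-ledge -0.37 local x -0.0559 0.0371 y -0.2154 -0.0845
```

View pics/top5.png

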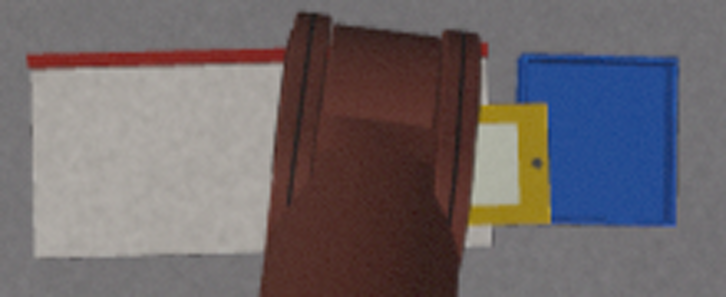

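The plate's front edge is at about -0.213 m, against a target of -0.2133. I'll back off, lift, and move clear to check.

```bash
python3 -m pendant '{"dr":[[0,0,0],[0,0,0],[0,0,0],[0,0,0],[0,0,0]],"offset":[[0.008,0,0],[0.02,0,-0.003],[0.03,0,-0.03],[0.03,0,-0.07],[0.03,0,-0.11]],"gripper":[0.7,0.7,0.7,0.7,0.7]}'
python3 -m pendant '{"dr":[[0,0,0],[0,0,0],[0,0,0],[0,0,0],[0,0,0]],"offset":[[0.03,0,-0.03],[0.07,0,-0.03],[0.11,0,-0.03],[0.15,0,-0.03],[0.19,0,-0.03]],"gripper":[0.7,0.7,0.7,0.7,0.7]}'
python3 - <<'E'
from h import *
goto(0,-.073,.0573); ends(6)
E
```

```text
time: 7.15
ee_pos: [0.5452, 0.0089, 0.1685]
tcp_rot: [-2.196, -2.246, 0.001]
contact_force: [0.6, 0.3, -0.6]
gripper_width: 0.0597
time: 7.65
ee_pos: [0.5401, 0.2021, 0.1989]
tcp_rot: [-2.194, -2.248, 0.0]
contact_force: [0.8, -0.1, 1.1]
gripper_width: 0.0596
t 7.65 local -0.0009 0.1544 z 0.1989 F [ 0.77 -0.11  1.06] w 0.0596
need offset [-0.2275  0.0006  0.1415] dr [-0.0004 -0.0003  0.0015] q [-0.79  0.21  0.41  1.71 -0.09  1.24 -0.33]
top size [ 87.5 128.8] ang-ledge -0.45 local x -0.0538 0.0344 y -0.2124 -0.0838
side size [ 92.7 130.6] ang-ledge -0.37 local x -0.0565 0.0363 y -0.2154 -0.0845
```

View pics/top6.png

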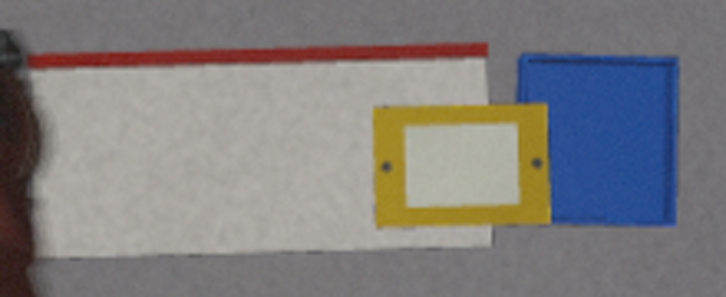

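View pics/side6.png

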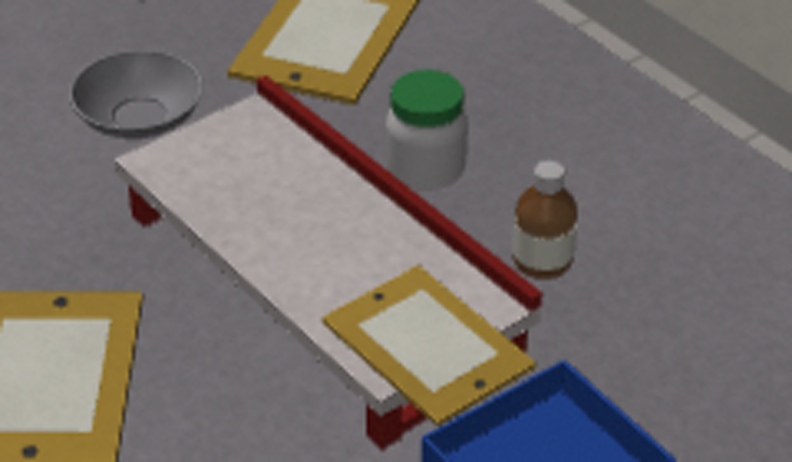

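The plate spans ledge y from about -0.084 to -0.213 m, so it sticks out about 43 mm, a third of its length. It lies flat and within about 0.5° of the ledge. The tray, bowl, pot and bottle look unmoved.

```bash
python3 -m pendant '{"dr":[[0,0,0],[0,0,0]],"offset":[[0,0,0],[0,0,0]],"gripper":[0.7,0.7]}'
python3 -c "
from cell import ticket
print(ticket.sign_off())"
```

```text
time: 7.95
ee_pos: [0.5383, 0.2086, 0.1982]
tcp_rot: [-2.181, -2.257, -0.0]
contact_force: [-0.4, 0.4, 0.3]
gripper_width: 0.0598
the job is handed in; nothing more can be done
None
```

I pushed the small yellow plate along the ledge with both fingertips on its rear edge, so that it sticks out over the blue tray's end, and handed the job in at about 8 s.

- **Overhang:** in the last top view, taken with the arm clear, the plate sticks out about 42–43 mm, a third of its 130 mm. The side view read about 45 mm, but it includes the plate's side wall.
- **Lie:** the plate is flat and within about 0.5° of the ledge's line in both views. It sits about 10 mm nearer the robot than the ledge's middle, still fully supported.
- **Forces:** the largest force at the end of any move was about 18 N, when I touched the ledge to find its height.
- **Other things:** the tray, bowl, bottle and pot look unmoved in the pictures. I judged that by eye and did not measure their positions again.

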